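# Put the food-label printer back in service after a roll change

### The arm

A 7-joint arm with a two-finger parallel gripper is mounted at the origin on the work surface. World frame = base frame: x ahead of the robot, y to its left, z up, the work surface at z = 0. Lengths are in mm, angles in rad, forces in N, time in s.
With the tool pointing down it reaches from about 400 to 875 mm from the base axis. Payload 4.4 kg.
Tool frame: the origin (TCP) lies midway between the tips of the shut fingers; the grasp point (between the pads) lies 19 mm behind it; z points along the fingers, y is the line along which they close (so a half turn about z gives the same grasp; the last joint's range is limited). The gripper opens to 85 mm and grips with 20 to 120 N. Pads are 22 mm wide; open, the fingers measure 114 mm over their backs; the gripper's body (76 mm by 85 mm) begins 54 mm behind the grasp point. The pads swing forward as they close: fully open they stand 13 mm farther back than shut.
Start: joints at [1.059, 0.628, 0.038, 1.517, -0.027, 0.996, -0.02], TCP at [280.295, -586.475, 231.313] pointing down, gripper open.
Joint ranges: [-3.06, 3.06], [-0.37, 2.12], [-1.25, 1.32], [0.18, 2.47], [-1.1, 4.24], [0.23, 1.98], [-2.94, 2.94]. Speed limits (rad/s): [2.57, 2.57, 3.14, 3.14, 3.14, 3.14, 3.14].

### API

Orientations are given as [roll, pitch, yaw] about the fixed x, y, z axes, in that order (R = Rz(yaw) Ry(pitch) Rx(roll)).
In Python, from cell import ctrl gives the robot as it stands.
- The arm moves only by the shell command python3 -m crank 'ROWS' [OPENING]. ROWS is JSON, a list that holds one entry, the list of rows, each a list of 4 numbers: the shift along the tool's x, y, z normalised to -1 to 1, where 1 is 2.5 cm, then the turn about the tool's z normalised to -1 to 1, where 1 is 0.08 rad. In form: [[[dx, dy, dz, turn], ...]]. A call has 1 to 12 rows; each row shifts and turns the commanded pose from where the row before left it, along the tool's axes as they then stand; what a row does not reach is not made up. A row lasts 1/12 s, in which the tool goes at most 41.7 mm and 7.16 degrees, less where a joint would pass 70% of its speed; a pose out of reach is approached as far as the arm can. A call with a number of a shift or a turn outside -1 to 1 is refused whole. A call with a gripper value outside its range is refused whole. OPENING is the closure, from -1 (fully open) to 1 (shut), set as the call begins (- or left out, the last holds). The fingers move at their own pace and stop on an object; the grip force is fixed at half the most. Time passes only in rows, so rows that do not move let the fingers close. It gives the time, the measured TCP pose, the force, the opening and the grip force at its end, in the units of the state.
- ctrl.read_state(): the state, without advancing time (a new reading comes with each control period).
- ctrl.get_image(name): name is "scene" or "top"; returns a dict with "img" (400x640x3 uint8, red, green, blue), "intrinsics" (3x3 intrinsics, pixels), "extrinsics" (4x4, takes a point from camera to world coordinates). Camera axes: x right, y up, looking along -z (the intrinsics and any distortion apply to the point x, -y, -z); pixel columns grow to the right and rows downward; lengths in mm; the calibration is good to about 2 mm. A picture is of the moment at which its call begins. There is no depth.
- ctrl.finish_job(): hands the job in; it is judged then, once.
Trained networks look in the newest picture that a camera, given by its name, has taken for a name from the list of things; names that differ only in an ending like _2 or _b are one class to them, and where a whole thing is asked for, a point or a joint stands for the part that bears it (a point fixed in the world has none). Each returns a list of dicts, best first, with "confidence" (0 to 1); they miss things now and then, are a little off and sometimes report something else, mostly with a low value. They report only what shows in the picture. A call takes as long as a camera call.
- ctrl.find_in(camera, target): "position" ([row, column] in pixels, amid what is visible of it).
- ctrl.trace(camera, target): "mask" (400x640 bool, what is visible of it) and "position" ([row, column] in pixels, amid what is visible of it).
- ctrl.place_of(camera, target): "position" ([row, column] in pixels: a listed point, or the origin of a listed thing).
The state is a dict: "clock": time; "qpos": joint angles; "qd": joint speeds; "tau": joint torques, N m; "eef_pos": TCP position; "tool_rot": TCP orientation; "force": force on the tool from outside, world axes, zero at the start; "torque": the same for the moment, N m; "width": finger opening in mm; "gripper_force": force on a finger pad.
Only numpy, scipy, OpenCV 4.12 (cv2) and the standard library are available. Lean on these libraries where they do the work, as an engineer would, in place of code of your own. Each camera call takes 0.05 s, during which the arm holds its last target. There are 200 camera calls.

### The job

A new roll is in the food-label printer, so put the printer back into service by pushing and pressing only, gripping nothing: push its cover down from the outside until it is fully shut, then press the raised end of the mains rocker until the switch is fully over, and then press the oblong feed key right down for a moment and let it spring back. Do not press the two round keys, do not lift the cover further open, and do not shift or pick up anything else lying on the table.

Things in the scene. Friction and masses are not known exactly. Their poses are not given: they have to be found in the camera images.
- printer: Label printer, fixed: white case 280 mm deep (x), 240 mm wide (y). Origin: centre of underside; x from its front (robot side) to its back, y left, z up. Front 94 mm: grey key deck rising 0.21 rad to the back, its middle at x -95, z 50 mm; on it, left to right: mains rocker (y +85), two round keys (y +30, -20), oblong feed key (y -80). Behind it the roll compartment, walls 75 mm high.
- cover (a joint): Roll cover (rad): 0 = fully shut, positive = open; starts 0.45 to 0.85, limit 1.2. White shell 186 mm long, 240 wide, 55 deep, hinged along its rear edge (away from the robot): hinge line along the printer's y at its x +139, z 75 mm. Stiff hinge: stays where it is left, needs about 2 N at the front edge to go down. No spring or click: it stops on the case at 0.
- cover_edge (a point): Point on the outside (top) face of the cover, in the middle of its width, 21 mm back from its front edge: the place to push. 165 mm ahead of and 55 mm above the hinge line when shut (130 mm above the table), and it swings up and back about the hinge as the cover opens. z axis: out of the outer face; x axis: towards the hinge.
- rocker (a joint): Mains rocker (rad): 0 = off, far half standing up; 0.40 = fully on, far half in line with the deck, near half standing up. Turns about the printer's y, has friction (about 3 N at its end), stays where it is left. Black, 40 mm long up the slope, 26 mm wide, pivot line about 2 mm above the deck at the deck's middle (y +85).
- rocker_raised (a point): Point on the far (standing-up) half of the rocker, on its surface, 14 mm from the pivot; it goes about 6 mm down when the rocker is switched on. Moves with the rocker. z axis: when off, square to the deck (the near half's surface), up.
- key_feed (a joint): Feed key (m): 0 = up, 0.005 = fully down. A spring brings it back; 1 N starts it, about 5.5 N takes it right down.
- key_feed_top (a point): Centre of the top of the oblong feed key at the right end of the deck (46 mm across the printer by 24 mm up the slope, standing 9 mm proud of the deck). z axis: up, square to the deck; y: to the printer's left.
- key_left (a joint): Left round key (m): 0 = up, 0.005 = down; sprung like the feed key. Not to be pressed.
- key_left_top (a point): Centre of the top of the left round key (24 mm across, 9 mm proud), 55 mm right of the rocker. z axis square to the deck.
- key_middle (a joint): Middle round key (m), same kind. Not to be pressed.
- key_middle_top (a point): Centre of the top of the middle round key (24 mm across, 9 mm proud), 60 mm left of the feed key's centre. z axis square to the deck.
- spare_roll: Bystander: spare paper label roll standing on end beside the printer's left side, 80 mm across, 60 mm high, 28 mm bore; origin under its centre.
- thermometer: Bystander: white probe thermometer lying beside the printer's right side: grip 105 x 26 x 18 mm, thin steel probe 100 mm along its +x; origin under the middle of the grip.
- marker: Bystander: marker pen lying in front of the printer, 130 mm long (its x), 14 mm thick; origin under its middle.
- tongs: Bystander: steel tongs lying on the table to the robot's left, 240 mm long (x), 16 to 20 mm high; origin under the middle.
- spray: Bystander: white bottle, 68 mm across, 190 mm tall, farther off to one side of the printer; origin under its centre.
- spatula: Bystander: black plastic spatula lying at the robot's right, 260 mm long.
- bowl: Bystander: steel bowl, 120 mm across, 50 mm high, farther off on the other side; origin under its centre.

How it is judged (in metres and radians):
On the way, in this order (a step that is already met when the one before it is completed fails the run):
1. the cover is pushed fully shut (value of joint cover below 0.04 rad), for 0.2 s.
2. the mains rocker is pressed fully over (value of joint rocker above 0.34 rad), for 0.2 s.
3. the feed key is pressed right down (value of joint key_feed above 0.0038 m), for 0.1 s.
At the end, for the whole second after the job is handed in: the cover is shut (within 0.04 rad), the rocker is on (past 0.34 of 0.40 rad), all three keys are up again (within 1 mm) and the loose things are at rest (value of joint cover below 0.04 rad and value of joint rocker above 0.34 rad and value of joint each of key_feed, key_left, key_middle below 0.001 m and linear speed of each of spare_roll, thermometer, marker, tongs, spray, spatula, bowl below 0.02 m/s); the robot touches nothing.
It fails at once if a round key is pressed (value of joint any of key_left, key_middle above 0.002 m).
It fails at once if out of order: the rocker is switched while the cover is open, or the feed key is pressed while the rocker is off ((value of joint rocker above 0.2 rad and value of joint cover above 0.08 rad) or (value of joint key_feed above 0.002 m and value of joint rocker below 0.3 rad)).
It fails at once if the open cover is gripped, or worked from its inside, instead of pushed from outside (value of joint cover above 0.08 rad and contact force between the fingers and printer above 1 N and z of the grasp point in the frame of cover_edge below -0.005 m and x of the grasp point in the frame of cover_edge above -0.04 m).
It fails at once if the cover is lifted further open (value of joint cover above 0.97 rad).
It fails at once if a bystander is shifted by more than 20 mm or picked up (distance of any of spare_roll, thermometer, marker, tongs, spray, spatula, bowl from where it was at the start of the episode above 0.02 m).
It also fails if it takes over 45 s, if anything falls off the work surface, if the arm or the gripper's body presses on something with over 40 N, if the wrist force passes 120 N, or if a joint passes its speed limit or range.

## Working session

There is one attempt and no reset: what is moved stays moved. The work goes in short steps, Python scripts to look and compute and a shell command to move; the robot and the scene stay as the last step left them, time stands still between calls to the robot, and variables do not carry over. Pictures are saved under pics/ and viewed, at most 10 in all, crops included, and the job is handed in when it is done.

```bash
mkdir -p pics; ls; python3 - <<'E'
from cell import ctrl
import cv2,numpy as np
s=ctrl.read_state();print({k:np.round(v,3).tolist() for k,v in s.items()})
for n in("scene","top"):
    d=ctrl.get_image(n);cv2.imwrite(f"pics/{n}0.png",d["img"][:,:,::-1]);print(n,np.round(d["intrinsics"],1).tolist(),np.round(d["extrinsics"],3).tolist(),[k for k in d])
    for t in("printer","cover_edge","rocker_raised","key_feed_top","key_left_top","key_middle_top","spare_roll","thermometer","marker","tongs","spray","bowl","spatula"):
        r=ctrl.place_of(n,t);print(t,[(np.round(x["position"],1).tolist(),round(x["confidence"],2)) for x in r[:2]])
E
```

```text
pics
{'clock': 0.0, 'qpos': [1.059, 0.629, 0.038, 1.518, -0.027, 0.996, -0.02], 'qd': [-0.002, 0.002, -0.001, 0.001, 0.001, -0.002, 0.002], 'tau': [0.001, -56.341, 1.227, -19.344, 0.011, 0.011, -0.0], 'eef_pos': [280.02, -585.892, 230.397], 'tool_rot': [-3.14, 0.0, 0.446], 'force': [-0.108, -0.843, -0.325], 'torque': [-0.035, -0.038, 0.022], 'gripper_force': 0.0, 'width': 85.456}
scene [[427.4, 0.0, 318.7], [0.0, 427.4, 202.2], [0.0, 0.0, 1.0]] [[-0.882, -0.381, 0.279, 903.617], [0.472, -0.693, 0.546, 719.913], [-0.015, 0.612, 0.79, 1113.5], [0.0, 0.0, 0.0, 1.0]] ['img', 'intrinsics', 'extrinsics']
printer [([229.0, 303.5], 0.77), ([187.8, 322.3], 0.32)]
cover_edge [([190.8, 280.2], 0.97)]
rocker_raised [([226.0, 340.3], 0.57), ([186.6, 286.9], 0.32)]
key_feed_top [([185.6, 320.0], 0.46)]
key_left_top [([211.9, 336.1], 0.52)]
key_middle_top [([197.8, 333.2], 0.43)]
spare_roll [([272.8, 334.3], 0.61)]
thermometer [([189.3, 285.9], 0.42)]
marker [([210.2, 362.3], 0.52)]
tongs [([284.2, 451.2], 0.81)]
spray [([336.3, 352.9], 0.85)]
bowl [([158.7, 235.7], 0.71), ([188.2, 322.8], 0.41)]
spatula [([124.2, 321.9], 0.59)]
top [[416.9, 0.0, 325.1], [0.0, 416.9, 205.3], [0.0, 0.0, 1.0]] [[0.025, 0.991, -0.128, 387.068], [-1.0, 0.026, 0.003, 13.636], [0.006, 0.128, 0.992, 1223.201], [0.0, 0.0, 0.0, 1.0]] ['img', 'intrinsics', 'extrinsics']
printer [([187.7, 323.1], 0.57)]
cover_edge [([151.7, 322.8], 0.72)]
rocker_raised [([212.5, 290.4], 0.47)]
key_feed_top [([222.6, 346.9], 0.61), ([170.4, 450.5], 0.55)]
key_left_top [([217.3, 306.1], 0.45)]
key_middle_top [([221.4, 328.6], 0.62)]
spare_roll [([189.5, 256.2], 0.72)]
thermometer [([194.0, 381.9], 0.71), ([173.0, 199.4], 0.3)]
marker [([253.0, 308.6], 0.7), ([221.6, 347.3], 0.37)]
tongs [([283.1, 189.5], 0.81), ([151.9, 322.7], 0.43)]
spray [([175.4, 200.3], 0.83)]
bowl [([167.6, 450.8], 0.61)]
spatula [([219.9, 309.2], 0.21)]
```

```bash
cat > fit.py <<'E'
from cell import ctrl
import numpy as np
from scipy.optimize import least_squares
cams={n:ctrl.get_image(n) for n in("scene","top")}
def proj(n,P):
    d=cams[n];T=np.linalg.inv(d["extrinsics"]);p=T[:3,:3]@P+T[:3,3];q=d["intrinsics"]@np.array([p[0],-p[1],-p[2]]);return q[1::-1]/q[2]
def ondeck(y,u,h): # u up the slope, h above deck
    c,s=np.cos(.21),np.sin(.21);return np.array([-95+u*c-h*s,y,50+u*s+h*c])
def local(a,r=0):
    c,s=np.cos(a),np.sin(a);v=np.array([-165,55])
    return {"printer":np.zeros(3),"cover_edge":np.array([139+c*v[0]+s*v[1],0,75-s*v[0]+c*v[1]]),
     "rocker_raised":ondeck(85,12.5,8) if r==0 else ondeck(85,14,2),"key_feed_top":ondeck(-80,0,9),"key_left_top":ondeck(30,0,9),"key_middle_top":ondeck(-20,0,9)}
def world(p,P): c,s=np.cos(p[2]),np.sin(p[2]);return np.array([p[0]+c*P[0]-s*P[1],p[1]+s*P[0]+c*P[1],P[2]])
E
cat > m.py <<'E'
from fit import *
obs=[(n,t,np.array(x["position"])) for n in cams for t in local(0) for x in ctrl.place_of(n,t)[:1]]
f=lambda p:np.concatenate([proj(n,world(p,local(p[3])[t]))-o for n,t,o in obs])
r=least_squares(f,[600,0,0,.6],loss="soft_l1",f_scale=2,x_scale=[10,10,.1,.1])
print(np.round(r.x,3));
for (n,t,o),e in zip(obs,f(r.x).reshape(-1,2)):print(n,t,e.round(1))
for t,P in local(r.x[3]).items():print(t,world(r.x,P).round(1))
E
python3 m.py
```

```text
[ 5.93849e+02  2.12930e+01 -6.10000e-02  7.45000e-01]
scene printer [-3.9  0.7]
scene cover_edge [-1.6  3.3]
scene rocker_raised [0.6 0.7]
scene key_feed_top [ 1.5 -2.4]
scene key_left_top [-1.   0.1]
scene key_middle_top [-1.  -0.6]
top printer [ 0.9 -2.6]
top cover_edge [-1.6  1.2]
top key_feed_top [ 0.1 -1.3]
top key_left_top [-0.9  1.7]
top key_middle_top [-1.  -2.2]
printer [593.8  21.3   0. ]
cover_edge [648.7  18.  227.3]
rocker_raised [514.7 111.3  60.4]
key_feed_top [492.3 -52.7  58.8]
key_left_top [499.   57.1  58.8]
key_middle_top [495.9   7.2  58.8]
```

View pics/top0.png

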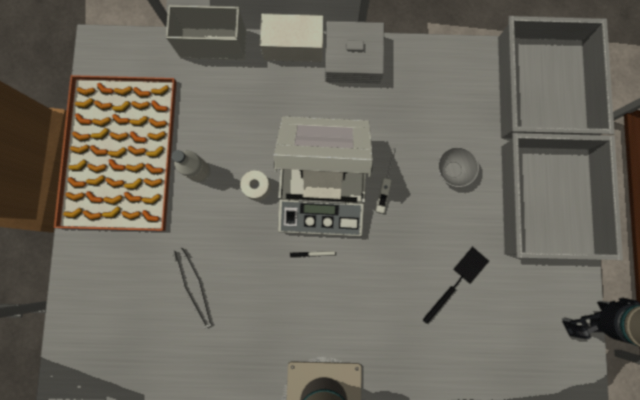

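View pics/scene0.png

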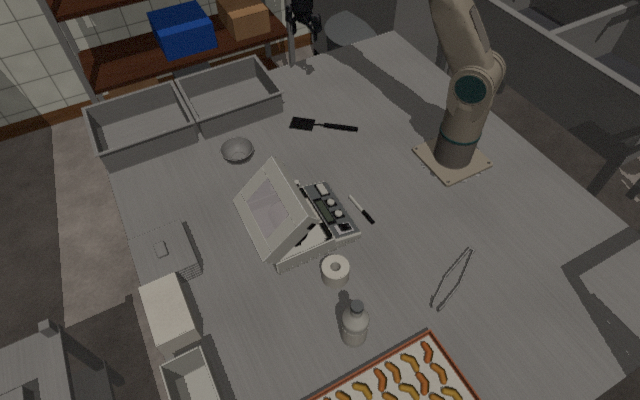

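```bash
cat > ov.py <<'E'
from fit import *
import cv2,sys
p=np.array(eval(sys.argv[1]));out=[]
L=local(p[3]);pts=[L[t] for t in L if t!="printer"]+[np.array([x,y,z]) for x,y,z in((-140,120,0),(-140,-120,0),(-140,120,40),(-140,-120,40),(140,120,0),(-47,120,75),(-47,-120,75),(139,120,75),(139,-120,75))]
c,s=np.cos(p[3]),np.sin(p[3])
for y in(120,-120):
  for v in((-186,55),(-186,0)): pts.append(np.array([139+c*v[0]+s*v[1],y,75-s*v[0]+c*v[1]]))
for n,(r0,c0) in {"top":(110,265),"scene":(150,225)}.items():
    k=4;im=cv2.resize(cams[n]["img"][r0:r0+140,c0:c0+140,::-1],None,fx=k,fy=k,interpolation=cv2.INTER_CUBIC)
    for i,P in enumerate(pts):
        r,cc=proj(n,world(p,P));cv2.circle(im,(int((cc-c0+.5)*k),int((r-r0+.5)*k)),3,(0,0,255) if i<5 else (0,255,0),1)
    out.append(cv2.resize(im,(400,400),interpolation=cv2.INTER_AREA) if 0 else im[:, :])
im=np.hstack(out);cv2.imwrite(sys.argv[2],cv2.resize(im,(800,400)))
E
python3 ov.py "[593.8,21.3,-.061,.745]" pics/ov1.png
```

```text
(no output)
```

View pics/ov1.png

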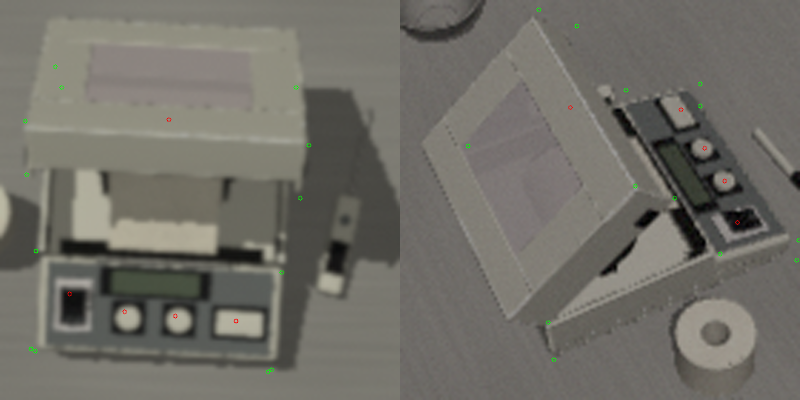

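```bash
cat > m2.py <<'E'
from fit import *
D=lambda y:ondeck(y,0,9)
def pts(a):
    c,s=np.cos(a),np.sin(a);L=lambda y,v:np.array([139+c*v[0]+s*v[1],y,75-s*v[0]+c*v[1]])
    f=(-186,55)
    return [("top",D(-80),(239,323)),("top",D(-20),(178,320)),("top",D(30),(127,318)),("top",ondeck(85,0,3),(73,305)),("top",L(-120,f),(305,138)),("top",L(120,f),(27,125)),
    ("scene",D(-80),(679,112)),("scene",D(-20),(703,148)),("scene",D(30),(723,182)),("scene",ondeck(85,0,3),(743,221)),("scene",L(-120,f),(535,17)),("scene",L(120,f),(632,190)),("scene",L(120,(-186,0)),(672,203))]
o={"top":(0,110,265),"scene":(400,150,225)}
def f(p):
    return np.concatenate([proj(n,world(p,P))-[(d[1]/400*140+o[n][1]-.5),((d[0]-o[n][0])/400*140+o[n][2]-.5)] for n,P,d in pts(p[3])])
r=least_squares(f,[594,21,-.06,.74],loss="soft_l1",x_scale=[10,10,.1,.1])
print(np.round(r.x,3));print(f(r.x).reshape(-1,2).round(1).tolist())
for t,P in local(r.x[3]).items():print(t,world(r.x,P).round(1))
E
python3 m2.py
```

```text
[ 5.9532e+02  2.1319e+01 -4.4000e-02  7.5400e-01]
[[-1.5, -0.4], [-2.0, -0.4], [-2.5, -0.4], [0.4, -0.8], [0.5, 1.2], [-1.8, -0.8], [-0.8, -0.2], [-0.2, -0.2], [-0.5, 0.1], [0.4, 1.1], [-2.1, -0.3], [-1.2, 1.0], [-1.9, 0.7]]
printer [595.3  21.3   0. ]
cover_edge [651.6  18.8 228. ]
rocker_raised [514.7 110.   60.4]
key_feed_top [495.  -54.3  58.8]
key_left_top [499.9  55.6  58.8]
key_middle_top [497.7   5.6  58.8]
```

```bash
python3 -m crank '[[[0,0,-0.5,1],[0,0,-0.5,1],[0,0,-0.5,1],[0,0,-0.5,1],[0,0,-0.5,1],[0,0,-0.5,1],[0,0,0,0.1],[0.6,-1,0,0],[0.6,-1,0,0],[0.6,-1,0,0],[0.6,-1,0,0],[0.6,-1,0,0]]]' 1
```

```text
clock: 3.3
eef_pos: [360.9, -463.2, 305.5]
tool_rot: [-3.141, 0.0, -0.04]
force: [0.8, -0.4, -0.4]
width: 0.1
gripper_force: 0.0
```

```bash
python3 -m crank '[[[0.55,-1,0,0],[0.55,-1,0,0],[0.55,-1,0,0],[0.55,-1,0,0],[0.55,-1,0,0],[0.55,-1,0,0],[0.55,-1,0,0],[0.55,-1,0,0],[0.55,-1,0,0],[0.55,-1,0,0],[0.55,-1,0,0],[0.55,-1,0,0]]]' && python3 -m crank '[[[0.55,-1,0,0],[0.55,-1,0,0],[0.55,-1,0,0],[0.55,-1,0,0],[0.55,-1,0,0],[0.55,-1,0,0],[0.55,-1,0,0],[0.55,-0.5,0,0],[0,0,0,0],[0,0,0,0]]]'
```

```text
clock: 4.3
eef_pos: [538.3, -170.6, 305.7]
tool_rot: [-3.141, 0.001, -0.04]
force: [0.5, -0.6, 0.2]
width: 0.0
gripper_force: 0.0
clock: 5.13
eef_pos: [655.7, 11.7, 305.0]
tool_rot: [3.141, 0.002, -0.039]
force: [-0.0, -0.6, -0.2]
width: -0.3
gripper_force: 0.0
```

```bash
python3 -m crank '[[[0,-0.1,0.8,0],[0,-0.1,0.8,0],[0,-0.1,0.7,0],[0,0,0,0],[0,0,0.1,0],[0,0,0.1,0],[0,0,0.1,0],[0,0,0,0]]]'
```

```text
clock: 5.8
eef_pos: [656.4, 17.7, 241.9]
tool_rot: [3.142, -0.001, -0.043]
force: [-0.7, 0.6, -0.5]
width: -0.2
gripper_force: 0.0
```

```bash
python3 -m crank '[[[0,0,0.12,0],[0,0,0.12,0],[0,0,0.12,0],[0,0,0,0]]]'
```

```text
clock: 6.13
eef_pos: [655.7, 18.2, 231.6]
tool_rot: [3.141, 0.001, -0.042]
force: [-0.7, -0.6, 0.8]
width: 0.2
gripper_force: 0.0
```

```bash
python3 -m crank '[[[0,0,0.12,0],[0,0,0.12,0],[0,0,0.12,0],[0,0,0,0]]]'
```

```text
clock: 6.47
eef_pos: [656.5, 18.2, 223.2]
tool_rot: [-3.142, -0.001, -0.042]
force: [-0.1, 0.2, 0.4]
width: -0.2
gripper_force: 0.4
```

```bash
python3 - <<'E'
from cell import ctrl
import cv2,numpy as np
a=ctrl.get_image("scene")["img"][110:250,210:350,::-1];b=ctrl.get_image("top")["img"][90:230,255:395,::-1]
cv2.imwrite("pics/c1.png",cv2.resize(np.hstack([b,a]),(800,400),interpolation=cv2.INTER_CUBIC))
E
```

```text
(no output)
```

View pics/c1.png

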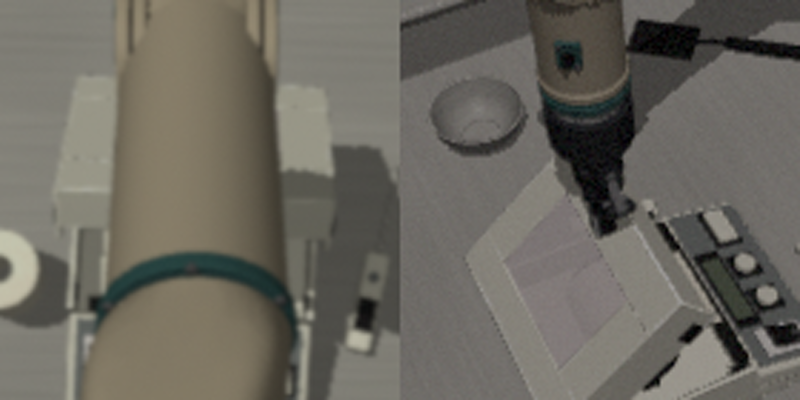

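```bash
python3 -m crank '[[[0,0,0.15,0],[-0.42,0,0.28,0],[-0.42,0,0.28,0],[-0.38,0,0.33,0],[-0.38,0,0.33,0],[-0.32,0,0.39,0],[-0.32,0,0.39,0]]]' &&  python3 -m crank '[[[-0.26,0,0.43,0],[-0.26,0,0.43,0],[-0.2,0,0.46,0],[-0.2,0,0.46,0],[0,0,0.1,0],[0,0,0,0]]]'
```

```text
clock: 7.15
eef_pos: [600.6, 20.4, 169.5]
tool_rot: [3.142, -0.002, -0.042]
force: [1.9, -0.3, 0.9]
width: 0.4
gripper_force: 0.8
clock: 7.65
eef_pos: [579.8, 21.3, 129.7]
tool_rot: [-3.141, -0.007, -0.043]
force: [-10.8, -0.4, 50.5]
width: -0.3
gripper_force: 25.3
```

```bash
python3 -m crank '[[[0,0,-0.03,0],[0,0,-0.03,0],[0,0,0,0],[0,0,0,0]]]' && python3 -m crank '[[[0,0,-1,0],[0,0,-1,0],[0,0,-1,0],[0,0,-0.2,0],[0,-1,0,0],[0,-1,0,0],[0,-1,0,0],[0,-1,0,0],[0,0,0,0]]]'
python3 - <<'E'
from cell import ctrl
import cv2,numpy as np
a=ctrl.get_image("scene")["img"][110:250,210:350,::-1];b=ctrl.get_image("top")["img"][110:250,255:395,::-1]
cv2.imwrite("pics/c2.png",cv2.resize(np.hstack([b,a]),(800,400),interpolation=cv2.INTER_CUBIC))
E
```

```text
clock: 7.98
eef_pos: [579.8, 21.3, 129.8]
tool_rot: [-3.141, -0.007, -0.043]
force: [-6.3, -0.8, 39.7]
width: -0.2
gripper_force: 19.7
clock: 8.73
eef_pos: [580.4, 128.9, 203.1]
tool_rot: [-3.137, 0.002, -0.034]
force: [0.1, 0.5, 0.1]
width: 0.1
gripper_force: 0.0
```

View pics/c2.png

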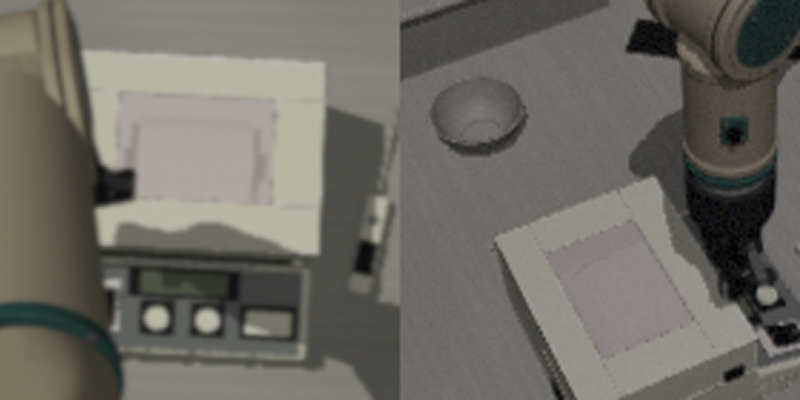

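```bash
python3 -m crank '[[[-0.69,0.2,0,-0.02],[-0.69,0.2,0,0.12],[-0.69,0.2,0,0],[-0.69,0.2,0,0],[0,0,0,0],[0,0,0.9,0],[0,0,0.9,0],[0,0,0.9,0],[0,0,0.9,0],[0,0,0.9,0],[0,0,0,0],[0,0,0,0]]]'
```

```text
clock: 9.83
eef_pos: [511.2, 103.3, 90.8]
tool_rot: [3.14, 0.002, -0.052]
force: [-0.8, 0.1, -0.4]
width: 0.0
gripper_force: 0.0
```

```bash
python3 -m crank '[[[0,-0.32,0.3,0],[0,0,0.3,0],[0,0,0,0],[0,0,0,0]]]'
python3 - <<'E'
from cell import ctrl
import cv2,numpy as np
a=ctrl.get_image("scene")["img"][160:260,290:390,::-1]
cv2.imwrite("pics/c3.png",cv2.resize(a,(600,600),interpolation=cv2.INTER_CUBIC))
E
```

```text
clock: 10.17
eef_pos: [512.1, 112.9, 76.8]
tool_rot: [-3.142, -0.0, -0.05]
force: [1.2, -0.6, 0.2]
width: 0.4
gripper_force: 0.0
```

View pics/c3.png

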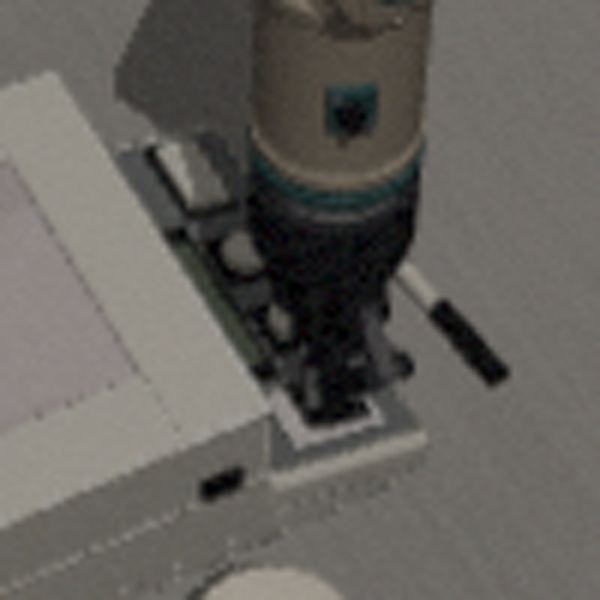

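```bash
for i in 1; do python3 -m crank '[[[0,0,0.12,0],[0,0,0.12,0],[0,0,0.12,0],[0,0,0,0]]]'; done; python3 -m crank '[[[0,0,0.1,0],[0,0,0.1,0],[0,0,0,0]]]'
```

```text
clock: 10.55
eef_pos: [511.7, 112.5, 67.1]
tool_rot: [3.141, 0.001, -0.05]
force: [-0.7, 0.5, 0.3]
width: 0.0
gripper_force: 0.1
clock: 10.8
eef_pos: [512.9, 112.7, 62.6]
tool_rot: [-3.141, -0.002, -0.05]
force: [-0.3, -0.3, 2.5]
width: 0.0
gripper_force: 0.6
```

```bash
python3 -m crank '[[[0,0,0.08,0],[0,0,0.08,0],[0,0,0,0]]]'
```

```text
clock: 11.05
eef_pos: [513.5, 112.8, 59.7]
tool_rot: [-3.141, -0.003, -0.05]
force: [0.1, -0.6, 12.5]
width: 0.2
gripper_force: 6.1
```

```bash
python3 -m crank '[[[-0.06,0,0.06,0],[0,0,0.06,0],[0,0,0,0]]]'
```

```text
clock: 11.3
eef_pos: [513.6, 112.8, 59.1]
tool_rot: [-3.14, -0.007, -0.051]
force: [-2.4, -2.0, 32.4]
width: -0.4
gripper_force: 16.5
```

```bash
python3 -m crank '[[[0,0,0.06,0],[0,0,0.06,0],[0,0,0,0]]]'
```

```text
clock: 11.55
eef_pos: [513.7, 112.9, 58.6]
tool_rot: [-3.139, -0.008, -0.051]
force: [-8.3, -3.5, 57.7]
width: -0.6
gripper_force: 29.1
```

```bash
python3 -m crank '[[[0,0,-0.4,0],[0,0,-1,0],[0,0,-1,0],[0,0,-1,0],[0,0,-1,0],[-0.5,1,-1,0],[-0.5,1,0,0],[-0.5,1,0,0],[-0.5,1,0,0],[-0.5,1,0,0],[-0.5,1,0,0],[0,0,0,0]]]'
python3 - <<'E'
from cell import ctrl
import cv2,numpy as np
a=ctrl.get_image("scene")["img"][170:250,290:370,::-1];b=ctrl.get_image("top")["img"][180:260,255:335,::-1]
cv2.imwrite("pics/c4.png",cv2.resize(np.hstack([b,a]),(800,400),interpolation=cv2.INTER_CUBIC))
for n in("scene","top"):
  for t in("rocker_raised","key_feed_top"):print(n,t,[(np.round(x["position"],1).tolist(),round(x["confidence"],2)) for x in ctrl.place_of(n,t)[:2]])
E
```

```text
clock: 12.55
eef_pos: [423.5, -38.0, 187.0]
tool_rot: [3.139, 0.006, -0.057]
force: [-0.3, -0.0, 0.3]
width: 0.1
gripper_force: 0.0
scene rocker_raised [([224.9, 337.6], 0.58)]
scene key_feed_top [([188.3, 323.6], 0.58)]
top rocker_raised [([209.9, 287.6], 0.44)]
top key_feed_top [([190.0, 258.0], 0.17)]
```

View pics/c4.png

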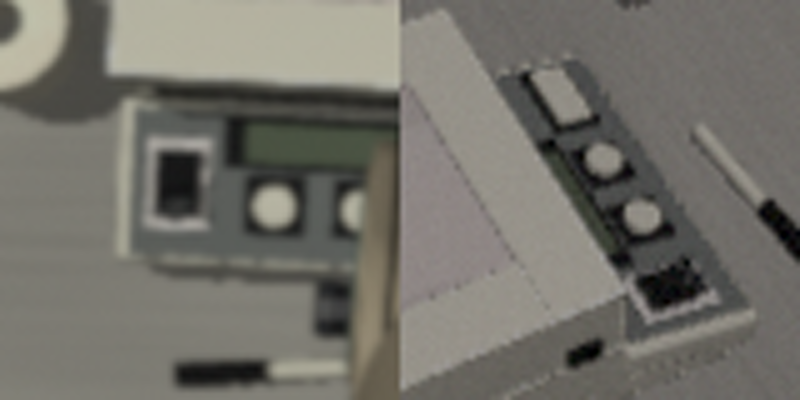

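```bash
python3 - <<'E'
from cell import ctrl
import cv2,numpy as np
rows=[]
for n,(r,c) in {"scene":(210,325),"top":(195,275)}.items():
    cr=[]
    for im in (cv2.imread(f"pics/{n}0.png"),ctrl.get_image(n)["img"][:,:,::-1]):
        w=im[r:r+30,c:c+40].astype(float);w=np.clip((w-10)*255/130,0,255).astype(np.uint8)
        cr.append(cv2.resize(w,(400,300),interpolation=cv2.INTER_CUBIC))
    rows.append(np.hstack(cr))
cv2.imwrite("pics/cmp.png",np.vstack(rows))
E
```

```text
(no output)
```

View pics/cmp.png

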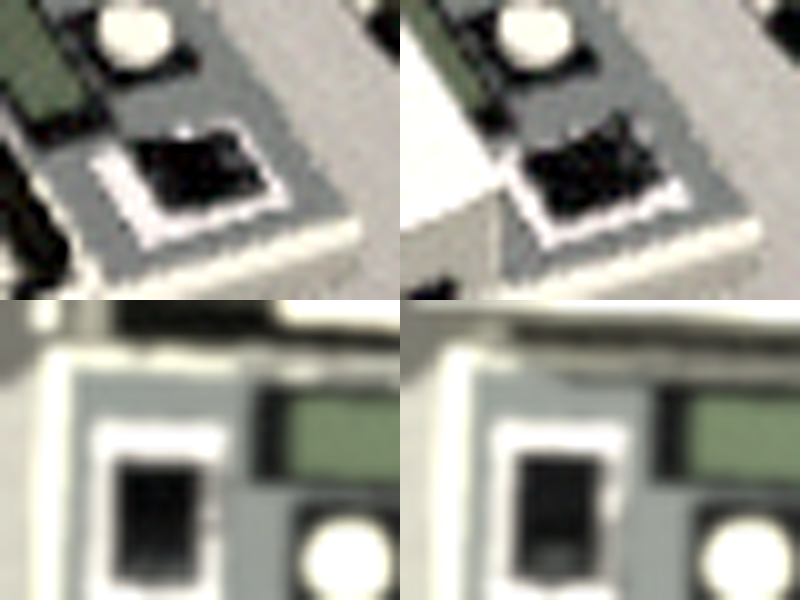

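```bash
python3 -m crank '[[[0.44,-0.88,0,0],[0.44,-0.88,0,0],[0.44,-0.88,0,0],[0.44,-0.88,0,0],[0.44,-0.88,0,0],[0.44,-0.88,0,0],[0.44,-0.88,0,0],[0,0,0,0],[0,0,0,0],[0,0,0,0]]]'
```

```text
clock: 13.78
eef_pos: [512.1, 116.4, 187.2]
tool_rot: [3.141, 0.001, -0.05]
force: [-0.4, -0.1, 1.5]
width: 0.1
gripper_force: 0.0
```

Shift −4 in x and −4 in y, then down to about 70.

```bash
python3 -m crank '[[[-0.18,0.16,0.9,0],[0,0,0.9,0],[0,0,0.9,0],[0,0,0.9,0],[0,0,0.9,0],[0,0,0.2,0],[0,0,0,0],[0,0,0,0]]]'; python3 -m crank '[[[0,0,0.1,0],[0,0,0.1,0],[0,0,0,0]]]'
```

```text
clock: 14.45
eef_pos: [508.1, 112.2, 70.6]
tool_rot: [3.141, -0.0, -0.051]
force: [0.9, 0.6, 0.6]
width: -0.1
gripper_force: 0.0
clock: 14.7
eef_pos: [508.4, 112.9, 65.7]
tool_rot: [-3.141, -0.001, -0.05]
force: [0.2, 0.1, 0.1]
width: 0.3
gripper_force: 0.0
```

```bash
python3 -m crank '[[[0,0,0.1,0],[0,0,0.1,0],[0,0,0,0]]]';python3 -m crank '[[[0,0,0.06,0],[0,0,0,0]]]';python3 -m crank '[[[0,0,0.06,0],[0,0,0,0]]]'
```

```text
clock: 14.95
eef_pos: [507.8, 112.8, 59.8]
tool_rot: [3.142, 0.0, -0.05]
force: [0.4, 0.2, 0.2]
width: -0.2
gripper_force: 0.0
clock: 15.12
eef_pos: [508.1, 112.9, 58.9]
tool_rot: [-3.141, -0.0, -0.05]
force: [-1.9, 0.2, 4.7]
width: -0.1
gripper_force: 2.3
clock: 15.28
eef_pos: [508.2, 112.9, 58.5]
tool_rot: [-3.141, -0.001, -0.05]
force: [-2.3, -0.6, 15.0]
width: -0.1
gripper_force: 7.9
```

```bash
python3 -m crank '[[[0,0,0.05,0],[0,0,0.05,0],[0,0,0,0]]]';python3 -m crank '[[[0,0,0.05,0],[0,0,0.05,0],[0,0,0,0],[0,0,0,0]]]'
```

```text
clock: 15.53
eef_pos: [508.3, 112.9, 58.0]
tool_rot: [-3.141, -0.001, -0.051]
force: [-7.1, -0.9, 35.7]
width: 0.0
gripper_force: 18.3
clock: 15.87
eef_pos: [508.4, 112.9, 57.6]
tool_rot: [-3.14, -0.002, -0.051]
force: [-12.7, -0.9, 57.8]
width: -0.2
gripper_force: 29.1
```

```bash
python3 - <<'E'
from fit import *
p=[595.3,21.3,-.044]
def R(y,u,th,h0):  # far half angle th above deck; near half -(.4-th)
    a=th if u>0 else -(.4-th)
    return ondeck(85+y,u*np.cos(a),h0+u*np.sin(a))
for h0 in(2,4):
  for y in(-13,13):
    for u in(-20,20):
      print(h0,y,u,[((proj("scene",world(p,R(y,u,th,h0)))-[210,325])*10).round().astype(int).tolist() for th in(.4,.15,.06,0)])
E
```

```text
2 -13 -20 [[127, 242], [117, 244], [114, 244], [112, 243]]
2 -13 20 [[140, 138], [152, 131], [155, 129], [158, 128]]
2 13 -20 [[190, 283], [181, 285], [177, 285], [175, 284]]
2 13 20 [[205, 178], [216, 171], [220, 169], [223, 168]]
4 -13 -20 [[123, 243], [113, 245], [109, 245], [107, 245]]
4 -13 20 [[136, 139], [147, 132], [151, 130], [154, 129]]
4 13 -20 [[186, 284], [176, 286], [173, 286], [171, 286]]
4 13 20 [[201, 180], [212, 172], [216, 170], [219, 169]]
```

```bash
python3 -m crank '[[[0,0,-0.5,0],[0,0,-1,0],[0,0,-0.9,0],[-0.06,0.96,0,0],[-0.06,0.96,0,0],[-0.06,0.96,0,0],[-0.06,0.96,0,0],[-0.06,0.96,0,0],[-0.06,0.96,0,0],[-0.06,0.96,0,0],[0,0,0,0],[0,0,0,0]]]'
python3 - <<'E'
from fit import *
for n in cams: print(n,[ (np.round(x["position"],1).tolist(),round(x["confidence"],2)) for x in ctrl.place_of(n,"key_middle_top")[:1]])
E
```

```text
clock: 16.97
eef_pos: [488.9, -56.1, 112.1]
tool_rot: [3.141, 0.0, -0.054]
force: [0.7, 0.2, -0.1]
width: -0.0
gripper_force: 0.0
scene []
top [([221.1, 329.2], 0.46)]
```

```bash
python3 -m crank '[[[0.05,-0.04,0.6,0],[0,0,0.6,0],[0,0,0.5,0],[0,0,0,0],[0,0,0,0]]]'; python3 -m crank '[[[0,0,0.1,0],[0,0,0.1,0],[0,0,0,0]]]';python3 -m crank '[[[0,0,0.08,0],[0,0,0.08,0],[0,0,0,0]]]'
```

```text
clock: 17.58
eef_pos: [490.1, -52.5, 69.2]
tool_rot: [-3.141, 0.001, -0.049]
force: [-0.3, 0.4, -0.2]
width: -0.1
gripper_force: 0.0
clock: 17.83
eef_pos: [490.7, -53.4, 64.8]
tool_rot: [-3.142, -0.001, -0.05]
force: [-0.4, 0.3, 1.1]
width: 0.5
gripper_force: 0.0
clock: 18.08
eef_pos: [490.3, -53.5, 60.4]
tool_rot: [-3.142, 0.0, -0.05]
force: [-0.9, -0.3, -0.4]
width: 0.2
gripper_force: 0.0
```

```bash
python3 -m crank '[[[0,0,0.08,0],[0,0,0.08,0],[0,0,0,0]]]';python3 -m crank '[[[0,0,0.06,0],[0,0,0.06,0],[0,0,0,0]]]'
```

```text
clock: 18.33
eef_pos: [490.9, -53.5, 56.5]
tool_rot: [-3.142, -0.001, -0.05]
force: [0.2, 0.3, 2.5]
width: -0.3
gripper_force: 1.1
clock: 18.58
eef_pos: [491.4, -53.6, 53.8]
tool_rot: [3.142, -0.002, -0.05]
force: [1.3, -0.8, 5.9]
width: -0.1
gripper_force: 2.3
```

```bash
python3 -m crank '[[[0,0,0.06,0],[0,0,0.04,0],[0,0,0,0],[0,0,0,0]]]'
```

```text
clock: 18.92
eef_pos: [491.7, -53.6, 52.6]
tool_rot: [3.142, -0.003, -0.05]
force: [-0.1, 0.8, 16.8]
width: -0.0
gripper_force: 8.4
```

```bash
python3 -m crank '[[[0,0,0,0],[0,0,0,0],[0,0,-0.5,0],[0,0,-1,0],[0,0,-1,0],[0,0,-1,0],[0,0,-1,0],[-0.5,1,-1,0],[-0.5,1,0,0],[-0.5,1,0,0],[-0.5,1,0,0],[-0.5,1,0,0]]]';python3 -m crank '[[[-0.3,1,0,0],[-0.3,1,0,0],[-0.3,1,0,0],[-0.3,1,0,0],[0,0,0,0],[0,0,0,0],[0,0,0,0]]]'
python3 - <<'E'
from cell import ctrl
import cv2,numpy as np
a=ctrl.get_image("scene")["img"][150:270,260:380,::-1];b=ctrl.get_image("top")["img"][150:270,255:375,::-1]
cv2.imwrite("pics/c5.png",cv2.resize(np.hstack([b,a]),(800,400),interpolation=cv2.INTER_CUBIC))
E
```

```text
clock: 19.92
eef_pos: [420.0, -175.8, 188.4]
tool_rot: [-3.141, 0.002, -0.05]
force: [1.2, -1.1, 0.2]
width: 0.0
gripper_force: 0.0
clock: 20.5
eef_pos: [386.3, -272.6, 188.1]
tool_rot: [-3.14, 0.001, -0.05]
force: [0.0, -0.4, 0.2]
width: 0.2
gripper_force: 0.0
```

View pics/c5.png

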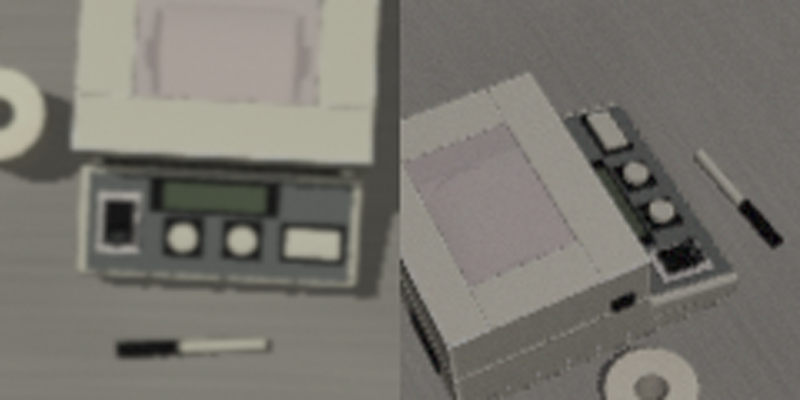

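The picture shows the cover shut, with no gap along its side seam. The rocker's near end is up at about (680,255), the keys are up, and the marker and spare roll haven't moved.

```bash
python3 -c "
from cell import ctrl
print(ctrl.finish_job())"
```

```text
the job is handed in; nothing more can be done
None
```

I pushed the cover shut, switched the rocker over and pressed and released the feed key, then handed the job in at about 20.5 s; the camera views and contact forces fit all three steps, but no verdict came back.

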